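# Seat a tapered locating plug in a panel jig

### The job

Take the green-knobbed tapered plug, set it gently upright into the green taper collar of the panel jig and let it centre itself there; then press it down, collar and all, until its foot lands on the stop pad below, and push on it there with about 20 N for half a second. Leave the plug sitting square in the collar on the pad, let go of; leave the orange plug, the screwdriver and the parts bin where they are.

Things in the scene. Friction and masses are not known exactly. Their poses are not given: they have to be found in the camera images.
- plug_grip (a point): Green plug, loose, 0.2-0.3 kg, upright on its foot on the bench. Upwards from the foot: metal cone 34 mm wide widening to 60 mm at 28 mm up, 60 mm flange to 32 mm, green round knob 30 mm wide to 72 mm, flat top. Point: on the axis in the knob, 54 mm above the foot, 18 mm below the flat top; grip here. z: plug axis, up. Round, so yaw is free.
- collar_mouth (a point): Centre of the upper rim of the green ring collar; moves with it. z up. It stands in the opening of a blue 260 x 130 mm panel on a fixed jig (panel edges at least 10 mm below the rim). Tapered bore to match the green plug: 56 mm wide at the rim, 26 mm deep, open below; outside 76 mm. A plug let go slightly off centre slides in and centres itself; plug_grip is then 31 mm above this point.
- collar_low (a point): Centre of the collar's lower opening, 26 mm below collar_mouth. The collar slides straight down only: with the plug in it, about 5 N of push on the plug moves it; it stays where it is left, also under the plug's weight. After 4 to 16 mm, different and unknown each time, the plug's foot lands dead on the fixed brass pad below. Over 40 N on plug, collar or pad does damage.
- slim_plug_grip (a point): Orange-knobbed plug, loose, the same shape but a slimmer cone (24 mm at the foot, 40 mm flange); it does not belong in this collar. Point on its axis 54 mm above its foot. To be left alone. The two plugs may stand in either of two places.
- driver_mid (a point): Screwdriver with a red handle lying on the bench, about 200 mm long along its x; point near its middle. To be left alone.
- bin_mid (a point): White open parts bin 120 x 90 x 50 mm with small metal parts in it; point at its centre, 25 mm up. To be left alone.
Not all that is in view belongs to the job. Leave any blue or brown look-alike of the part that bears plug_grip alone.

How it is judged:
On the way, in this order (a step that is already met when the one before it is completed fails the run):
1. the green plug is nested in the collar, centred, and not yet on the pad (horizontal distance between plug_grip and collar_mouth below 0.003 m and z of plug_grip in the frame of collar_mouth between 0.027 and 0.035 m and angle between plug_grip's own z axis and vertical below 0.06 rad and contact force between plug and pad below 0.5 N), for 0.1 s.
2. the nested plug is pressed onto the pad with more than 8 N (about 13 N of push on the plug) (horizontal distance between plug_grip and collar_mouth below 0.003 m and z of plug_grip in the frame of collar_mouth between 0.027 and 0.035 m and angle between plug_grip's own z axis and vertical below 0.06 rad and contact force between plug and pad above 8 N), for 0.25 s.
At the end, for the whole second after the job is handed in: The green plug sits in the collar: axis within 3 mm of the collar's centre, tilted less than 0.06 rad, its grip point 27 to 35 mm above the collar rim, and its foot within 2 mm of the stop pad (whose top is the origin of pad) (horizontal distance between plug_grip and collar_mouth below 0.003 m and z of plug_grip in the frame of collar_mouth between 0.027 and 0.035 m and angle between plug_grip's own z axis and vertical below 0.06 rad and z of plug_grip in the frame of pad below 0.056 m); the robot touches nothing.
It fails at once if the force between plug and collar, or plug and pad, exceeds 40 N (contact force between plug and collar above 40 N or contact force between plug and pad above 40 N).
It fails at once if the orange plug, the screwdriver or the bin is moved more than 25 mm (distance of any of slim_plug_grip, driver_mid, bin_mid from where it was at the start of the episode above 0.025 m).
It also fails if it takes over 54 s, if anything falls off the work surface, if the arm or the gripper's body presses on something with over 40 N, if the wrist force passes 120 N, or if a joint passes its speed limit or range.

### The arm

A 7-joint arm with a two-finger parallel gripper is mounted at the origin on the work surface. World frame = base frame: x ahead of the robot, y to its left, z up, the work surface at z = 0. Lengths are in m, angles in rad, forces in N, time in s.
With the tool pointing down it reaches from about 0.4 to 0.85 m from the base axis. Payload 4.5 kg.
Tool frame: the origin (TCP) lies where the fingers leave the gripper's body, on its centre line; the fingertips stand 64 mm ahead of it and the grasp point (between the pads) lies 45 mm ahead of it; z points along the fingers, y is the direction in which the jaws open and shut (so a half turn about z gives the same grasp; the last joint's range is limited). The gripper opens to 88 mm and grips with 3 to 60 N. Pads are 18 mm wide; open, the fingers measure 123 mm over their backs; the gripper's body (75 mm by 187 mm) begins 45 mm behind the grasp point.
Start: joints at [1.24, 0.689, -0.195, 1.565, 0.157, 0.902, -0.215], TCP at [0.223, -0.584, 0.303] pointing down, gripper open.
Joint ranges: [-3.01, 3.01], [-0.46, 2.08], [-1.47, 1.51], [0.13, 2.56], [-1, 4.14], [0.04, 2.09], [-2.66, 2.66]. Speed limits (rad/s): [2.57, 2.57, 3.14, 3.14, 3.14, 3.14, 3.14].

### API

Orientations are given as a unit quaternion [x, y, z, w].
In Python, from plant import monitor, snapshot, workorder, finder gives the robot as it stands.
- The arm moves only by the tool carry_out, never from a script. Its argument "motion" is one flat list of numbers, 6 for each row, row after row: the shift along the tool's x, y, z in cm, then the turn, a rotation vector about the tool's x, y, z in rad. In form: [x, y, z, rx, ry, rz, x, y, z, rx, ry, rz, ...]. A call has 1 to 8 rows; each row shifts and turns the commanded pose from where the row before left it, along the tool's axes as they then stand; what a row does not reach is not made up. A row lasts 1/8 s, in which the tool goes at most 62.5 mm and 10.7 degrees, less where a joint would pass 70% of its speed; a pose out of reach is approached as far as the arm can. A call with a gripper value outside its range is refused whole. "hand" is the finger opening in cm, from 0 to 8.81, set as the call begins (left out, the last holds). The fingers move at their own pace and stop on an object; "grip_force" is the grip in N (left out, the last holds). Time passes only in rows, so rows that do not move let the fingers close. It gives the time, the measured TCP pose, the force and the opening at its end, in the units of the state.
- monitor.get_state(): the state, without advancing time (a new reading comes with each control period).
- snapshot(name): name is "scene" or "top" or "wrist"; returns a dict with "frame" (400x640x3 uint8, red, green, blue), "range_z" (400x640 float32, m along the optical axis (not along the pixel's ray), 0 where there is no reading), "fx", "fy", "cx", "cy" (pixels), "D" ([k1, k2, p1, p2, k3] as OpenCV has them; the pictures are not rectified), "rvec" (rotation vector, rad) and "tvec" (3), from world to camera coordinates, as OpenCV has them; the wrist camera has in their place "hand_eye" (4x4, takes a point from camera to tool coordinates, whose origin is the TCP and whose axes are the flange's). Camera axes: x right, y down, z forward; pixel columns grow to the right and rows downward; lengths in m; the calibration is good to about 2 mm. A picture is of the moment at which its call begins: read the wrist's pose just before it.
- workorder.finish_job(): hands the job in, once; it reports no verdict.
Trained networks look in a picture, given as the dict that the camera call returned (one of the last four; its "shot" number tells which), for a name from the list of things; names that differ only in an ending like _2 or _b are one class to them, and where a whole thing is asked for, a point or a joint stands for the part that bears it (a point fixed in the world has none). Each returns a list of dicts, best first, with "p" (0 to 1); they miss things now and then, are a little off and sometimes report something else, mostly with a low value. They report only what shows in the picture. A call takes as long as a camera call. They do not tell look-alikes from the thing itself.
- finder.masks_of(picture, thing): "pixels" (400x640 bool, what is visible of it) and "extent" ([left, top, right, bottom] in pixels, round what is visible of it).
The state is a dict: "clock": time; "q": joint angles; "qd": joint speeds; "joint_torque": joint torques, N m; "tool_pos": TCP position; "eef_rot": TCP orientation; "contact_force": force on the tool from outside, world axes, zero at the start; "moment": the same for the moment, N m; "opening": opening from 0.0 (shut) to 1.0 (fully open).
Only numpy, scipy, OpenCV 4.12 (cv2) and the standard library are available. Lean on these libraries where they do the work, as an engineer would, in place of code of your own. Each camera call takes 0.05 s, during which the arm holds its last target. There are 200 camera calls.

## Working session

There is one attempt and no reset: what is moved stays moved. The work goes in short steps, Python scripts to look and compute and a tool call to move; the robot and the scene stay as the last step left them, time stands still between calls to the robot, and variables do not carry over. Pictures are saved under pics/ and viewed, about 8 in all and at most 12, crops included, and the job is handed in when it is done.

Besides the shell and the picture viewer there is one more tool, called after "Request:" as name(argument=value, ...) on one line, values as JSON. carry_out: Moves the arm, as the interface text tells. Its arguments: {"type":"object","properties":{"motion":{"type":"array"},"hand":{"type":"number"},"grip_force":{"type":"number"}},"required":["motion"]}

```bash
mkdir -p pics; cat > h.py <<'E'
import numpy as np, cv2
from scipy.spatial.transform import Rotation as R
from plant import monitor, snapshot, workorder, finder
def cam(name):
    s=monitor.get_state(); p=snapshot(name)
    if name=="wrist":
        T=np.eye(4);T[:3,:3]=R.from_quat(s["eef_rot"]).as_matrix();T[:3,3]=s["tool_pos"]
        p["T"]=T@np.array(p["hand_eye"])
    else:
        M=np.eye(4);M[:3,:3]=cv2.Rodrigues(np.array(p["rvec"],float))[0];M[:3,3]=np.ravel(p["tvec"])
        p["T"]=np.linalg.inv(M)
    p["K"]=np.array([[p["fx"],0,p["cx"]],[0,p["fy"],p["cy"]],[0,0,1.]])
    return p
def pts(p,mask):
    v,u=np.nonzero(mask&(p["range_z"]>0)); z=p["range_z"][v,u]
    n=cv2.undistortPoints(np.stack([u,v],1).astype(np.float64)[:,None],p["K"],np.array(p["D"],float))[:,0]
    c=np.c_[n*z[:,None],z]
    return c@p["T"][:3,:3].T+p["T"][:3,3]
def save(p,n): cv2.imwrite("pics/"+n,p["frame"][:,:,::-1])
E
python3 - <<'E'
from h import *
print(monitor.get_state())
for c in ("scene","top"):
    p=cam(c); save(p,c+"1.png"); print(c,p["T"][:3,3])
    for t in ("plug_grip","collar_mouth","slim_plug_grip","driver_mid","bin_mid"):
        for d in finder.masks_of(p,t)[:3]:
            m=d["pixels"]; 
            if m.sum()<5: continue
            P=pts(p,m); hi=P[P[:,2]>np.percentile(P[:,2],97)-.006]
            print(t,round(d["p"],2),d["extent"],"col",p["frame"][m].mean(0).round(),"med",np.median(P,0).round(3),"top",hi.mean(0).round(3),"ext",np.percentile(P,2,0).round(3),np.percentile(P,98,0).round(3))
E
```

```text
{'clock': 0.0, 'q': array([ 1.23979459,  0.68997835, -0.19449778,  1.56634196,  0.15729447,
        0.90249645, -0.2150779 ]), 'qd': array([-0.00112901,  0.00136347, -0.00043388, -0.00040396,  0.00186403,
        0.00089665, -0.00131815]), 'joint_torque': array([ 8.69095693e-04, -5.27551067e+01, -1.26673244e+00, -1.53427148e+01,
       -5.26507292e-02,  6.59344296e-03,  1.63480167e-04]), 'tool_pos': array([ 0.22274848, -0.58340748,  0.30191358]), 'eef_rot': array([ 9.83402426e-01,  1.81435465e-01, -2.34435944e-04, -8.86599822e-04]), 'contact_force': array([-0.24765729, -0.10089879,  0.02171031]), 'moment': array([-0.02913015,  0.01032177,  0.05654257]), 'opening': 0.9999130178581647}
scene [ 1.02681776 -0.00299858  0.86201596]
plug_grip 0.79 [132.2, 221.5, 156.5, 250.4] col [ 40.  97. 187.] med [ 0.567 -0.309  0.034] top [ 0.56  -0.315  0.071] ext [ 0.534 -0.341  0.011] [ 0.586 -0.288  0.074]
plug_grip 0.74 [169.9, 140.2, 195.1, 165.6] col [116.  81.  48.] med [ 0.363 -0.228  0.034] top [ 0.355 -0.231  0.072] ext [ 0.335 -0.257  0.009] [ 0.381 -0.206  0.073]
plug_grip 0.7 [161.6, 175
[... 1320 characters left out ...]
064 0.053] [0.566 0.128 0.08 ]
slim_plug_grip 0.83 [400.0, 194.0, 423.1, 216.2] col [205. 164. 108.] med [ 0.533 -0.132  0.067] top [ 0.535 -0.137  0.072] ext [ 0.517 -0.152 -0.002] [ 0.554 -0.119  0.075]
driver_mid 0.8 [416.4, 92.8, 441.0, 173.1] col [193.  57.  51.] med [ 0.747 -0.19   0.022] top [ 0.753 -0.191  0.024] ext [ 0.698 -0.21   0.01 ] [ 0.796 -0.173  0.028]
driver_mid 0.34 [401.1, 197.5, 421.3, 214.2] col [217. 166. 101.] med [ 0.533 -0.132  0.069] top [ 0.535 -0.136  0.072] ext [ 0.519 -0.149  0.029] [ 0.549 -0.121  0.075]
bin_mid 0.94 [151.1, 161.0, 202.0, 221.4] col [195. 196. 186.] med [0.579 0.412 0.01 ] top [0.577 0.405 0.049] ext [ 0.515  0.353 -0.   ] [0.638 0.453 0.051]
```

View pics/scene1.png

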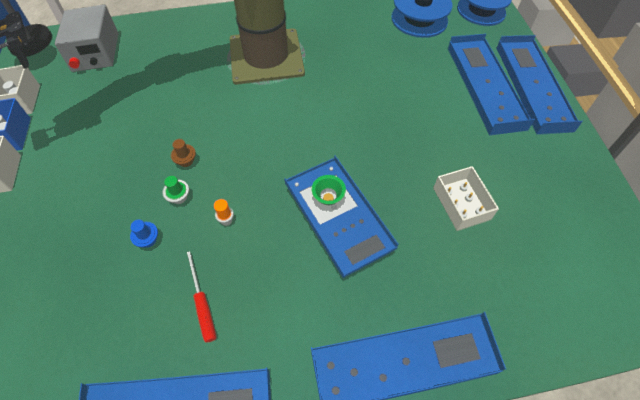

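View pics/top1.png

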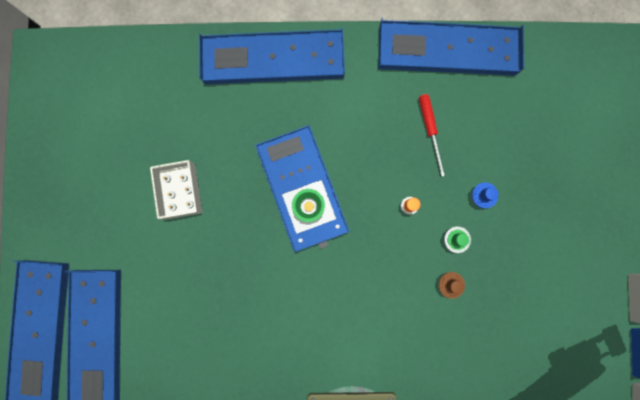

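The scene view shows the green plug at (175,188), with brown, blue and orange ones beside it. The collar is at (328,190) in the jig panel, and the top view agrees with the network positions. Next I move above the green plug.

Request:
carry_out(motion=[4.2,-2.9,0.6,0,0,0,4.2,-2.9,0.6,0,0,0,4.2,-2.9,0.6,0,0,0,4.2,-2.9,0.6,0,0,0,4.2,-2.9,0.6,0,0,0,4.2,-2.9,0.6,0,0,0,4.2,-2.9,0.6,0,0,0,4.2,-2.9,0.6,0,0,0], hand=6)

```text
clock: 1.6
tool_pos: [0.4552, -0.246, 0.2547]
eef_rot: [0.983, 0.181, 0.0, 0.0]
contact_force: [0.7, 0.7, 0.6]
opening: 0.679
```

Request:
carry_out(motion=[0,0,0,0,0,0,0,0,0,0,0,0])

```text
clock: 1.85
tool_pos: [0.4538, -0.2478, 0.2548]
eef_rot: [0.983, 0.181, -0.0, 0.0]
contact_force: [-1.3, -0.9, 0.2]
opening: 0.683
```

```bash
cat >> h.py <<'E'
def fitc(P):
    "Circle fit of xy."
    A=np.c_[2*P[:,:2],np.ones(len(P))]; s=np.linalg.lstsq(A,(P[:,:2]**2).sum(1),rcond=None)[0]
    return s[:2],np.sqrt(s[2]+s[0]**2+s[1]**2)
def togo(x,y,ztcp):
    s=monitor.get_state(); return (R.from_quat(s["eef_rot"]).inv().apply(np.array([x,y,ztcp])-s["tool_pos"])*100).round(2)
E
python3 - <<'E'
from h import *
s=monitor.get_state();print({k:np.round(s[k],3) for k in("clock","q","tool_pos","eef_rot","contact_force","opening")})
p=cam("wrist"); save(p,"w1.png"); print(p["hand_eye"])
for d in finder.masks_of(p,"plug_grip")[:4]:
    P=pts(p,d["pixels"]); t=P[(P[:,2]>.064)&(P[:,2]<.08)]
    if len(t)<10: print(d["p"],d["extent"]);continue
    print(d["p"].__round__(2),d["extent"],"col",p["frame"][d["pixels"]].mean(0).round(),t.mean(0).round(4),np.percentile(t,[1,99],0).round(4),len(t))
    b,r=cv2.minEnclosingCircle(t[:,:2].astype(np.float32)); fl=P[(P[:,2]>.028)&(P[:,2]<.037)]
    print("knob circ",b,r,"flange",cv2.minEnclosingCircle(fl[:,:2].astype(np.float32)) if len(fl)>5 else 0, np.median(fl[:,2]))
    print("go",togo(*t.mean(0)[:2],.099))
E
```

```text
{'clock': np.float64(1.85), 'q': array([ 0.486,  0.619, -0.121,  1.942,  0.128,  0.588, -0.926]), 'tool_pos': array([ 0.454, -0.248,  0.255]), 'eef_rot': array([ 0.983,  0.181, -0.   ,  0.   ]), 'contact_force': array([-1.311, -0.88 ,  0.161]), 'opening': np.float64(0.683)}
[[-9.19121526e-04 -9.66332025e-01 -2.57296661e-01  6.47259917e-02]
 [ 9.99999576e-01 -8.73588909e-04 -2.91275433e-04  3.42371815e-04]
 [ 5.66972693e-05 -2.57296820e-01  9.66332419e-01 -8.18859405e-02]
 [ 0.00000000e+00  0.00000000e+00  0.00000000e+00  1.00000000e+00]]
0.87 [406.1, 68.7, 471.6, 139.7] col [ 84. 145. 227.] [ 0.5559 -0.3155  0.0714] [[ 0.542  -0.3299  0.0649]
 [ 0.5701 -0.3026  0.0734]] 1227
knob circ (0.5564714670181274, -0.31627243757247925) 0.015036568976938725 flange ((0.5562434196472168, -0.3166017234325409), 0.03042847104370594) 0.03234349518031632
go [ 7.26  9.85 15.59]
0.84 [292.1, 151.5, 352.6, 216.5] col [126. 189. 141.] [ 0.4551 -0.2475  0.0715] [[ 0.4408 -0.2614  0.0651]
 [ 0.4686 -0.2339  0.0734]] 1038
knob circ (0.4542614817619324, -0.24780400097370148) 0.015000853687524796 flange ((0.4542144536972046, -0.24777673184871674), 0.030103325843811035) 0.03230498201499862
go [ 0.24 -0.08 15.59]
0.76 [258.1, 244.9, 303.9, 289.7] col [110.  79.  55.] [ 0.3609 -0.2318  0.0704] [[ 0.3541 -0.2437  0.0644]
 [ 0.3653 -0.2231  0.0733]] 271
knob circ (0.3582339286804199, -0.23358768224716187) 0.01121949777007103 flange ((0.3583969473838806, -0.23648840188980103), 0.028397368267178535) 0.03238503245923474
go [-8.01 -4.88 15.59]
```

The wrist view agrees with the first measurement: knob centre (0.4543, -0.2478), top at 73 mm, directly under the tool. I descend and grip.

Request:
carry_out(motion=[0.05,0,4,0,0,0,0,0,4,0,0,0,0,0,3.5,0,0,0,0,0,2.4,0,0,0,0,0,1.5,0,0,0,0,0,0,0,0,0,0,0,0,0,0,0])

```text
clock: 2.82
tool_pos: [0.4549, -0.2477, 0.1015]
eef_rot: [0.983, 0.181, 0.001, 0.001]
contact_force: [-0.2, 0.2, 1.0]
opening: 0.68
```

Request:
carry_out(motion=[0,0,0,0,0,0,0,0,0,0,0,0,0,0,0,0,0,0,0,0,0,0,0,0,0,0,0,0,0,0,0,0,0,0,0,0], hand=2, grip_force=25)

```text
clock: 3.58
tool_pos: [0.4548, -0.2473, 0.101]
eef_rot: [0.983, 0.181, 0.0, 0.0]
contact_force: [-0.0, 0.1, 4.8]
opening: 0.335
```

Request:
carry_out(motion=[0,0,-1.5,0,0,0,0,0,-3.5,0,0,0,0,0,-4,0,0,0,0,0,-3.5,0,0,0,0,-1,-2,0,0,0,1,-2,-1.5,0,0,0,1.2,-3.5,0,0,0,0,1.2,-3.5,0,0,0,0])

```text
clock: 4.58
tool_pos: [0.4501, -0.1405, 0.2614]
eef_rot: [0.983, 0.181, 0.0, -0.0]
contact_force: [1.1, 0.4, -3.1]
opening: 0.331
```

Request:
carry_out(motion=[1.2,-3.8,0,0,0,0,1.2,-3.8,0,0,0,0,1.2,-3.8,0,0,0,0,1.2,-3.6,0,0,0,0,1.2,-2.6,0,0,0,0,0.6,-1.5,0,0,0,0,0,0,0,0,0,0,0,0,0,0,0,0])

```text
clock: 5.58
tool_pos: [0.4438, 0.0595, 0.2609]
eef_rot: [0.984, 0.181, -0.0, 0.0]
contact_force: [-0.3, -0.1, -1.7]
opening: 0.329
```

```bash
python3 - <<'E'
from h import *
s=monitor.get_state();print({k:np.round(s[k],4) for k in("clock","q","tool_pos","eef_rot","contact_force","moment","opening")})
p=cam("wrist"); save(p,"w2.png")
for d in finder.masks_of(p,"collar_mouth")[:2]:
    P=pts(p,d["pixels"]); zr=np.median(P[P[:,2]>np.percentile(P[:,2],90)-.004][:,2])
    t=P[abs(P[:,2]-zr)<.003]; c,r=cv2.minEnclosingCircle(t[:,:2].astype(np.float32))
    print(d["p"].__round__(2),d["extent"],"rim z",zr.round(4),"circ",np.round(c,4),round(r,4),"mean",t.mean(0).round(4),len(t))
    print("go",togo(*c,zr+.031+.045+.002))
E
```

```text
{'clock': np.float64(5.575), 'q': array([-0.2073,  0.5388, -0.0446,  2.1307,  0.0515,  0.4738, -1.4985]), 'tool_pos': array([0.4438, 0.0595, 0.2609]), 'eef_rot': array([ 9.835e-01,  1.809e-01, -4.000e-04,  3.000e-04]), 'contact_force': array([-0.3353, -0.1407, -1.7219]), 'moment': array([-0.0568, -0.0049, -0.0344]), 'opening': np.float64(0.3289)}
0.8 [279.8, 16.1, 375.9, 118.4] rim z 0.0766 circ [0.5338 0.0933] 0.0376 mean [0.5354 0.0935 0.0765] 3745
go [ 9.61  0.   10.61]
```

View pics/w2.png

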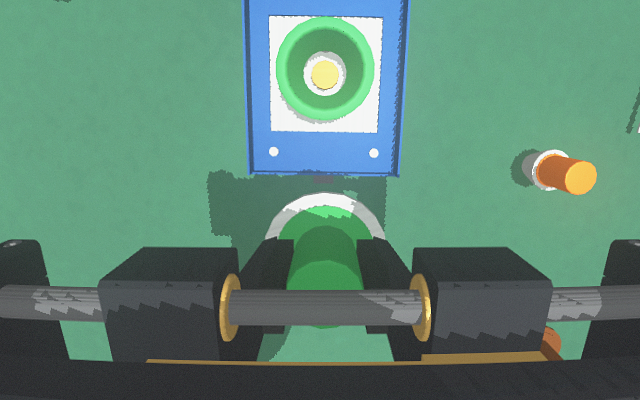

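The wrist view shows the collar at (325,68) in line with the held plug at (325,255). I move above it and lower to just over the seat.

Request:
carry_out(motion=[1.5,0,0,0,0,0,2.5,0,0,0,0,0,2.5,0,0.5,0,0,0,2.1,0,1.5,0,0,0,1.05,0,2,0,0,0,0,0,2,0,0,0,0,0,0.5,0,0,0,0,0,0,0,0,0])

```text
clock: 6.68
tool_pos: [0.5342, 0.0942, 0.1958]
eef_rot: [0.983, 0.181, -0.0, 0.0]
contact_force: [-0.2, 0.4, -1.5]
opening: 0.328
```

```bash
python3 - <<'E'
from h import *
s=monitor.get_state();print({k:np.round(s[k],4) for k in("clock","tool_pos","contact_force","moment","opening")})
print("go",togo(.5338,.0933,.1546))
p=cam("wrist"); save(p,"w3.png")
E
```

```text
{'clock': np.float64(6.675), 'tool_pos': array([0.5342, 0.0942, 0.1958]), 'contact_force': array([-0.2162,  0.355 , -1.4556]), 'moment': array([ 0.0238, -0.0165, -0.0076]), 'opening': np.float64(0.3283)}
go [-0.07  0.07  4.12]
```

View pics/w3.png

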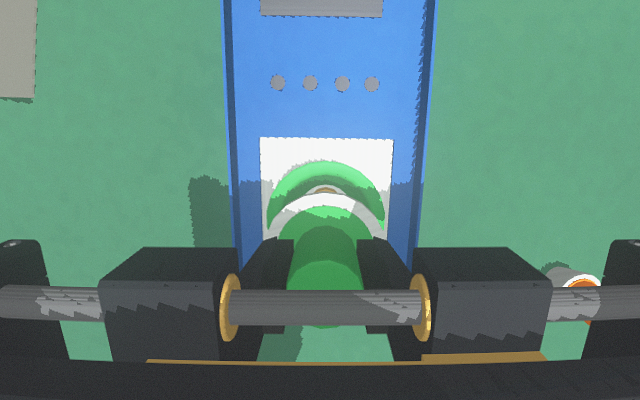

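The plug hangs centred above the collar (both about column 325). I lower to about 3 mm above the seat.

Request:
carry_out(motion=[-0.03,0.05,1.2,0,0,0,0,0,1.0,0,0,0,0,0,0.8,0,0,0,0,0,0.4,0,0,0,0,0,0.3,0,0,0,0,0,0,0,0,0,0,0,0,0,0,0])

```text
clock: 7.6
tool_pos: [0.5344, 0.0943, 0.1589]
eef_rot: [0.983, 0.181, 0.0, 0.0]
contact_force: [-0.8, 0.5, -2.2]
opening: 0.332
```

Request:
carry_out(motion=[0,0,0.1,0,0,0,0,0,0,0,0,0])

```text
clock: 7.85
tool_pos: [0.5343, 0.0943, 0.1578]
eef_rot: [0.983, 0.181, 0.0, 0.0]
contact_force: [-0.2, 0.5, -2.5]
opening: 0.336
```

Request:
carry_out(motion=[-0.05,0.08,0.1,0,0,0,0,0,0,0,0,0])

```text
clock: 8.1
tool_pos: [0.5343, 0.0936, 0.1569]
eef_rot: [0.983, 0.181, 0.0, -0.0]
contact_force: [0.7, 1.3, -1.0]
opening: 0.333
```

Request:
carry_out(motion=[0,0,0.05,0,0,0,0,0,0,0,0,0])

```text
clock: 8.35
tool_pos: [0.5343, 0.0938, 0.1564]
eef_rot: [0.983, 0.182, 0.0, -0.0]
contact_force: [0.8, 2.4, 1.5]
opening: 0.332
```

Light contact with the bore. Now I let go so the plug can centre itself.

Request:
carry_out(motion=[0,0,0,0,0,0,0,0,0,0,0,0,0,0,0,0,0,0,0,0,0,0,0,0], hand=6)

```text
clock: 8.85
tool_pos: [0.534, 0.0932, 0.1562]
eef_rot: [0.983, 0.181, -0.0, 0.0]
contact_force: [-0.2, 0.7, -0.3]
opening: 0.678
```

```bash
python3 - <<'E'
from h import *
s=monitor.get_state();print({k:np.round(s[k],4) for k in("clock","tool_pos","contact_force","opening")})
p=cam("wrist"); save(p,"w4.png")
from itertools import chain
for n,p in (("wrist",p),("top",cam("top")),("scene",cam("scene"))):
  if n!="wrist": save(p,n+"4.png")
  for t in("plug_grip","collar_mouth"):
    for d in finder.masks_of(p,t)[:5]:
      P=pts(p,d["pixels"]); 
      if len(P)<10 or P[:,1].mean()<0: continue
      print(n,t,round(d["p"],2),np.round(d["extent"]),"z pct",np.percentile(P[:,2],[2,50,98]).round(4),"xy",P[:,:2].mean(0).round(4))
E
```

```text
{'clock': np.float64(8.85), 'tool_pos': array([0.534 , 0.0932, 0.1562]), 'contact_force': array([-0.2041,  0.7142, -0.3277]), 'opening': np.float64(0.6782)}
wrist plug_grip 0.62 [260. 190. 383. 292.] z pct [0.0855 0.088  0.1274] xy [0.5433 0.0973]
wrist collar_mouth 0.87 [253. 173. 396. 290.] z pct [0.0351 0.0768 0.0785] xy [0.5515 0.0991]
scene plug_grip 0.82 [315. 170. 344. 198.] z pct [0.0628 0.0878 0.1407] xy [0.5468 0.0962]
scene collar_mouth 0.48 [316. 182. 346. 208.] z pct [0.0367 0.0754 0.0785] xy [0.5592 0.0997]
```

View pics/w4.png

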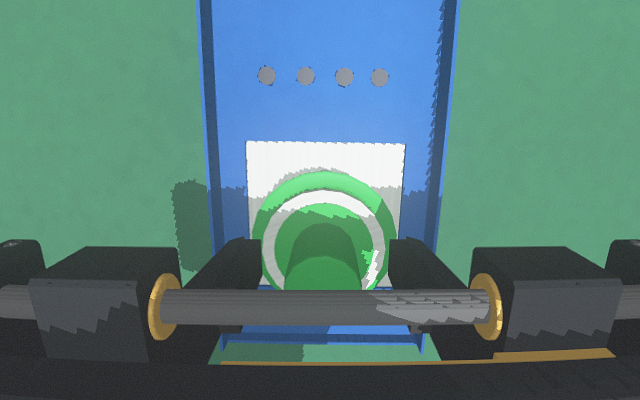

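The wrist view shows the white flange ring at (322,240) concentric, by eye, with the green collar rim. I check that with circle fits.

```bash
python3 - <<'E'
from h import *
p=cam("wrist"); f=p["frame"].astype(int); P=pts(p,np.ones((400,640),bool)); 
ok=p["range_z"]>0; C=f[ok]; near=np.hypot(P[:,0]-.534,P[:,1]-.094)<.042
g=(C[:,1]>C[:,0]+35)&(C[:,1]>C[:,2]+25); w=(C.max(1)-C.min(1)<25)&(C.min(1)>150)
for nm,sel in(("rim",near&g&(abs(P[:,2]-.077)<.003)),("flange",near&w&(abs(P[:,2]-.087)<.004))):
    Q=P[sel]; print(nm,len(Q),Q[:,2].mean().round(4),np.median(Q[:,2]).round(4),end=" ")
    c=np.array([.534,.094])
    for _ in range(5): # outer edge: farthest point per angle bin
        a=np.arctan2(*(Q[:,:2]-c).T[::-1]); r=np.hypot(*(Q[:,:2]-c).T); b=(a/.1).round()
        E=np.array([Q[b==k][r[b==k].argmax()] for k in np.unique(b) if (b==k).sum()>3]); 
        c,rr=fitc(E)
    print("outer fit",c.round(4),rr.round(4),len(E))
    if nm=="flange":
        A=np.c_[Q,np.ones(len(Q))]; k=np.linalg.lstsq(np.c_[Q[:,:2],np.ones(len(Q))],Q[:,2],rcond=None)[0]; print("tilt",k[:2].round(3))
E
```

```text
rim 3502 0.0768 0.0768 outer fit [0.5346 0.0936] 0.0365 50
flange 2872 0.0866 0.0866 outer fit [0.5341 0.0937] 0.0296 48
tilt [-0.004 -0.009]
```

Nested and square: fits are concentric to 0.5 mm, tilt about 0.01. I regrip and press in small steps, watching the force.

Request:
carry_out(motion=[0.04,-0.03,0.2,0,0,0,0,0,0,0,0,0,0,0,0,0,0,0,0,0,0,0,0,0,0,0,0,0,0,0], hand=2, grip_force=50)

```text
clock: 9.98
tool_pos: [0.5343, 0.0938, 0.1542]
eef_rot: [0.983, 0.181, 0.0, 0.0]
contact_force: [-0.3, 0.7, -0.2]
opening: 0.327
```

Request:
carry_out(motion=[0,0,0.1,0,0,0,0,0,0,0,0,0])

```text
clock: 10.22
tool_pos: [0.5343, 0.0938, 0.1535]
eef_rot: [0.983, 0.181, 0.0, -0.0]
contact_force: [-1.1, 0.1, 3.8]
opening: 0.328
```

Request:
carry_out(motion=[0,0,0.1,0,0,0,0,0,0,0,0,0])

```text
clock: 10.48
tool_pos: [0.5344, 0.0938, 0.1525]
eef_rot: [0.983, 0.181, 0.0, 0.0]
contact_force: [-1.9, 0.0, 5.7]
opening: 0.325
```

Request:
carry_out(motion=[0,0,0.05,0,0,0,0,0,0.05,0,0,0])

```text
clock: 10.72
tool_pos: [0.5343, 0.0939, 0.1515]
eef_rot: [0.983, 0.181, 0.0, -0.0]
contact_force: [-1.6, -0.1, 5.4]
opening: 0.326
```

Request:
carry_out(motion=[0,0,0.05,0,0,0,0,0,0.05,0,0,0])

```text
clock: 10.98
tool_pos: [0.5344, 0.0938, 0.1505]
eef_rot: [0.983, 0.181, 0.0, -0.0]
contact_force: [-0.7, -0.5, 5.5]
opening: 0.33
```

Request:
carry_out(motion=[0,0,0.05,0,0,0,0,0,0.05,0,0,0])

```text
clock: 11.22
tool_pos: [0.5343, 0.0938, 0.1495]
eef_rot: [0.983, 0.181, 0.0, 0.0]
contact_force: [-0.2, 0.7, 6.5]
opening: 0.327
```

Request:
carry_out(motion=[0,0,0.05,0,0,0,0,0,0.05,0,0,0])

```text
clock: 11.48
tool_pos: [0.5344, 0.0939, 0.1485]
eef_rot: [0.983, 0.181, 0.0, -0.0]
contact_force: [-1.0, 1.1, 5.2]
opening: 0.326
```

Request:
carry_out(motion=[0,0,0.05,0,0,0,0,0,0.05,0,0,0])

```text
clock: 11.72
tool_pos: [0.5344, 0.0938, 0.1475]
eef_rot: [0.983, 0.181, 0.0, 0.0]
contact_force: [-0.1, 1.5, 5.3]
opening: 0.326
```

Request:
carry_out(motion=[0,0,0.05,0,0,0,0,0,0.05,0,0,0])

```text
clock: 11.98
tool_pos: [0.5344, 0.0939, 0.1465]
eef_rot: [0.983, 0.181, 0.0, -0.0]
contact_force: [-1.3, 0.8, 5.7]
opening: 0.329
```

Request:
carry_out(motion=[0,0,0.05,0,0,0,0,0,0.05,0,0,0])

```text
clock: 12.22
tool_pos: [0.5344, 0.0938, 0.1455]
eef_rot: [0.983, 0.181, 0.0, 0.0]
contact_force: [-0.8, 0.2, 5.7]
opening: 0.329
```

Request:
carry_out(motion=[0,0,0.05,0,0,0,0,0,0.05,0,0,0])

```text
clock: 12.48
tool_pos: [0.5344, 0.0939, 0.1445]
eef_rot: [0.983, 0.181, 0.0, -0.0]
contact_force: [-1.0, -0.2, 4.9]
opening: 0.334
```

Request:
carry_out(motion=[0,0,0.05,0,0,0,0,0,0.05,0,0,0])

```text
clock: 12.72
tool_pos: [0.5344, 0.0938, 0.1435]
eef_rot: [0.983, 0.181, 0.0, -0.0]
contact_force: [-0.8, 0.0, 5.2]
opening: 0.325
```

Request:
carry_out(motion=[0,0,0.05,0,0,0,0,0,0.05,0,0,0])

```text
clock: 12.98
tool_pos: [0.5344, 0.0938, 0.1425]
eef_rot: [0.983, 0.181, 0.0, 0.0]
contact_force: [-0.9, 1.2, 5.4]
opening: 0.328
```

Request:
carry_out(motion=[0,0,0.05,0,0,0,0,0,0.05,0,0,0])

```text
clock: 13.22
tool_pos: [0.5344, 0.0938, 0.1415]
eef_rot: [0.983, 0.181, 0.0, -0.0]
contact_force: [-1.6, 0.0, 5.1]
opening: 0.325
```

Request:
carry_out(motion=[0,0,0.05,0,0,0,0,0,0.05,0,0,0])

```text
clock: 13.48
tool_pos: [0.5343, 0.0939, 0.1411]
eef_rot: [0.983, 0.181, 0.0, 0.0]
contact_force: [-2.5, -0.1, 16.6]
opening: 0.328
```

The foot has landed on the pad (16.6 N). I add a little and hold for over half a second.

Request:
carry_out(motion=[0,0,0.02,0,0,0,0,0,0,0,0,0,0,0,0,0,0,0])

```text
clock: 13.85
tool_pos: [0.5344, 0.0939, 0.1411]
eef_rot: [0.983, 0.181, 0.0, -0.0]
contact_force: [-2.7, 0.6, 13.8]
opening: 0.328
```

Request:
carry_out(motion=[0,0,0.04,0,0,0,0,0,0,0,0,0,0,0,0,0,0,0])

```text
clock: 14.22
tool_pos: [0.5344, 0.0938, 0.1411]
eef_rot: [0.983, 0.181, 0.0, 0.0]
contact_force: [-3.8, -0.4, 17.2]
opening: 0.323
```

Request:
carry_out(motion=[0,0,0.03,0,0,0,0,0,0,0,0,0,0,0,0,0,0,0,0,0,0,0,0,0,0,0,0,0,0,0])

```text
clock: 14.85
tool_pos: [0.5344, 0.0938, 0.1411]
eef_rot: [0.983, 0.181, 0.001, 0.0]
contact_force: [-3.8, 0.1, 18.6]
opening: 0.325
```

Request:
carry_out(motion=[0,0,0.02,0,0,0,0,0,0,0,0,0,0,0,0,0,0,0,0,0,0,0,0,0,0,0,0,0,0,0,0,0,0,0,0,0])

```text
clock: 15.6
tool_pos: [0.5344, 0.0939, 0.1411]
eef_rot: [0.983, 0.181, 0.001, 0.0]
contact_force: [-4.6, -0.0, 22.0]
opening: 0.326
```

Request:
carry_out(motion=[0,0,-0.04,0,0,0,0,0,-0.04,0,0,0,0,0,0,0,0,0])

```text
clock: 15.98
tool_pos: [0.5344, 0.0938, 0.1411]
eef_rot: [0.983, 0.181, 0.0, 0.0]
contact_force: [-2.4, 0.1, 14.8]
opening: 0.323
```

Request:
carry_out(motion=[0,0,-0.06,0,0,0,0,0,-0.06,0,0,0,0,0,0,0,0,0])

```text
clock: 16.35
tool_pos: [0.5343, 0.0938, 0.1412]
eef_rot: [0.983, 0.181, 0.0, 0.0]
contact_force: [-1.7, -1.0, 5.5]
opening: 0.326
```

Request:
carry_out(motion=[0,0,0,0,0,0,0,0,0,0,0,0,0,0,0,0,0,0,0,0,0,0,0,0], hand=6)

```text
clock: 16.85
tool_pos: [0.5343, 0.0937, 0.141]
eef_rot: [0.983, 0.181, -0.0, 0.0]
contact_force: [0.0, -0.2, 0.3]
opening: 0.683
```

Request:
carry_out(motion=[0,0,-1,0,0,0,0,0,-2,0,0,0,0,0,-3,0,0,0,0,0,-3,0,0,0,-2,0,-3,0,0,0,-4,0,0,0,0,0,-3,0,0,0,0,0,0,0,0,0,0,0])

```text
clock: 17.85
tool_pos: [0.4483, 0.0607, 0.2618]
eef_rot: [0.983, 0.181, -0.001, 0.0]
contact_force: [0.1, 0.6, 0.7]
opening: 0.68
```

```bash
python3 - <<'E'
from h import *
s=monitor.get_state();print({k:np.round(s[k],4) for k in("clock","tool_pos","contact_force","opening")})
p=cam("wrist"); save(p,"w5.png"); f=p["frame"].astype(int); P=pts(p,np.ones((400,640),bool)); 
ok=p["range_z"]>0; C=f[ok]; near=np.hypot(P[:,0]-.534,P[:,1]-.094)<.042
g=(C[:,1]>C[:,0]+35)&(C[:,1]>C[:,2]+25); w=(C.max(1)-C.min(1)<25)&(C.min(1)>150)
for nm,sel in(("rim",near&g&(abs(P[:,2]-.064)<.003)),("flange",near&w&(abs(P[:,2]-.0735)<.004)),("top",near&g&(P[:,2]>.108))):
    Q=P[sel]; print(nm,len(Q),np.median(Q[:,2]).round(4),np.round(cv2.minEnclosingCircle(Q[:,:2].astype(np.float32))[0],4),end=" ")
    c=np.array([.534,.094])
    for _ in range(5):
        a=np.arctan2(*(Q[:,:2]-c).T[::-1]); r=np.hypot(*(Q[:,:2]-c).T); b=(a/.1).round()
        E=np.array([Q[b==k][r[b==k].argmax()] for k in np.unique(b) if (b==k).sum()>3]); c,rr=fitc(E)
    k=np.linalg.lstsq(np.c_[Q[:,:2],np.ones(len(Q))],Q[:,2],rcond=None)[0]
    print("outer fit",c.round(4),rr.round(4),len(E),"slope",k[:2].round(3))
p=cam("scene")
for t,r in(("slim_plug_grip",(.546,-.137)),("driver_mid",(.75,-.192))):
    d=finder.masks_of(p,t)
    if d: print(t,np.median(pts(p,d[0]["pixels"]),0).round(3),"was",r)
E
```

```text
{'clock': np.float64(17.85), 'tool_pos': array([0.4483, 0.0607, 0.2618]), 'contact_force': array([0.086 , 0.6319, 0.6717]), 'opening': np.float64(0.68)}
rim 2101 0.0641 [0.5338 0.0934] outer fit [0.5339 0.0933] 0.0369 63 slope [0.    0.001]
flange 1709 0.0739 [0.5339 0.0933] outer fit [0.5339 0.0933] 0.0296 63 slope [-0.006 -0.003]
top 1710 0.1138 [0.5342 0.0937] outer fit [0.5341 0.0936] 0.0146 63 slope [ 0.004 -0.002]
slim_plug_grip [ 0.546 -0.137  0.053] was (0.546, -0.137)
driver_mid [ 0.753 -0.192  0.022] was (0.75, -0.192)
```

View pics/w5.png

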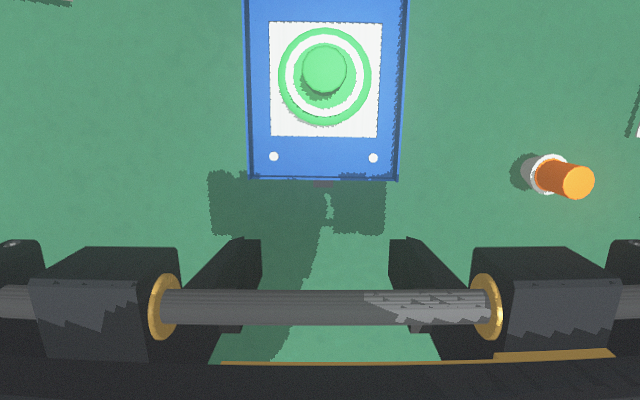

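The plug sits square and concentric at (325,72), let go of. I hand the job in.

```bash
python3 -c "
from plant import workorder
print(workorder.finish_job())"
```

```text
the job is handed in; nothing more can be done
None
```

The green plug is sitting square in the collar, on the stop pad and let go of. I handed the job in at about 18 s; it reports no verdict.

- **Placing:** I lowered the plug until it just touched the collar bore (about 2 N), then let go. It centred itself, with its axis within 0.5 mm of the collar's and a tilt of about 0.01 rad.
- **Pressing:** I gripped it again and pressed in 1 mm steps. The collar slid at about 5 N for roughly 12.5 mm until the foot landed. I then pushed for about 2 s at 14–22 N, the last 0.75 s of it rising from about 19 to 22 N. I eased off before letting go.
- **Last checks:**
  - The plug's axis is within about 0.5 mm of the collar's centre, with a tilt below 0.01 rad.
  - The grip point is about 31.7 mm above the rim; the text says 31 mm nominal, with 27–35 mm allowed.
  - The wrist force is about zero.
  - The orange plug and the screwdriver are where they were, to within 3 mm.
- **Not checked:** I did not measure the bin again, but the arm never came near it. The pad was hidden, so its contact is judged from the sharp rise in force.

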